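# Recharge a room-fragrance pot: lock refill, seat nested lids, lift the cover alone

## Robot

A 6-joint arm with a two-finger parallel gripper is mounted at the origin on the work surface. World frame = base frame: x ahead of the robot, y to its left, z up, the work surface at z = 0. Lengths are in mm, angles in rad, forces in N, time in s.
With the tool pointing down it reaches from about 400 to 925 mm from the base axis. Payload 12.5 kg.
Tool frame: the origin (TCP) lies on the mounting face of the last link; the fingertips stand 190 mm ahead of it and the grasp point (between the pads) lies 171 mm ahead of it; x points along the fingers, y is the direction in which the jaws open and shut, and the axes are right-handed (so a half turn about x gives the same grasp; the last joint's range is limited). The gripper opens to 95 mm and grips with 3 to 60 N. Pads are 20 mm wide; open, the fingers measure 119 mm over their backs; the gripper's body (75 mm by 180 mm) begins 59 mm behind the grasp point.
Start: joints at [1.064, 0.491, 1.559, -0, 1.092, -0.106], TCP at [243.824, 575.478, 404.761] pointing down, gripper open.
Joint ranges: [-3.1, 3.1], [-0.84, 2.19], [0.05, 2.79], [-1.13, 4.28], [0.06, 2.93], [-2.69, 2.69]. Speed limits (rad/s): [2.22, 2.22, 2.79, 3.14, 3.14, 3.14].

## Interface

Orientations are given as [roll, pitch, yaw] about the fixed x, y, z axes, in that order (R = Rz(yaw) Ry(pitch) Rx(roll)).
In Python, from cell import env, eyes gives the robot as it stands. The module is installed in compiled form; this text tells all that it offers.
- The arm moves only by the tool jog_arm, never from a script. Its argument "deltas" is one flat list of numbers, 7 for each row, row after row: the shift along the tool's x, y, z in mm, then the turn, a rotation vector about the tool's x, y, z in rad, then the opening, from 0 (shut) to 1 (fully open). A call has 1 to 10 rows; each row shifts and turns the pose as measured when the row begins, along the tool's axes as they then stand; what a row does not reach is not made up. A row lasts 1/8 s, in which the tool goes at most 62.5 mm and 10.7 degrees, less where a joint would pass 70% of its speed; a pose out of reach is approached as far as the arm can. A call is refused whole if a number of a shift passes 62.5 or a number of a turn 0.188, either way. A call with a gripper value outside its range is refused whole. The fingers move at their own pace and stop on an object; the grip force is fixed at half the most. Time passes only in rows, so rows that do not move let the fingers close. It gives the time, the measured TCP pose, the force and the opening at its end, in the units of the state.
- env.state(): the state, without advancing time (a new reading comes with each control period).
- eyes.read_camera(name): name is "scene" or "side" or "wrist"; returns a dict with "image" (400x640x3 uint8, red, green, blue), "fovy" (degrees; the focal length in pixels is half the picture's height over the tangent of half this angle, whatever the lens; pixels are square), "cx", "cy" (the principal point, pixels), "world_from_camera" (4x4, takes a point from camera to world coordinates). Camera axes: x right, y up, looking along -z (the intrinsics and any distortion apply to the point x, -y, -z); pixel columns grow to the right and rows downward; lengths in mm; the calibration is good to about 2 mm. The wrist camera is an equidistant fisheye: a pixel r from the principal point sees the ray r / f radians off the axis. A picture is of the moment at which its call begins. There is no depth.
- env.job_done(): hands the job in, once; it reports no verdict.
The state is a dict: "t": time; "joints": joint angles; "qvel": joint speeds; "tau": joint torques, N m; "eef_pos": TCP position; "tcp_rot": TCP orientation; "ft_force": force on the tool from outside, world axes, zero at the start; "moment": the same for the moment, N m; "opening": opening from 0.0 (shut) to 1.0 (fully open).
Only numpy, scipy, OpenCV 4.12 (cv2) and the standard library are available. Lean on these libraries where they do the work, as an engineer would, in place of code of your own. Each camera call takes 0.05 s, during which the arm holds its last target.

## Task

A fresh refill stands in the room-fragrance pot on the media console: turn the lock collar round it clockwise, fully home, so that its pointer meets the bar-shaped locked mark. Then take the nested lids as one by the inner lid's knob, lower them gently onto the pot until the inner lid sits fully down in its seat, let the knob go, and lift the outer cover alone by its neck, leaving the vented inner lid seated and undisturbed (the two lids may come apart only there). Finish while still gripping the cover, holding it level and still with its whole skirt higher than the top of the inner lid's knob; leave the owl, the tumbler and the dice cup where they are.

Things in the scene. Friction and masses are not known exactly. Their poses are not given: they have to be found in the camera images.
- scent_base: Round white ceramic base of the pot, fixed to the console, 148 mm across. Origin: centre of its underside; z up. Flat deck 40 mm up; in its middle the fixed refill cartridge (36 mm across, top 68 mm up) with the lock collar round it. Black marks on the deck at 50 mm radius: a small round dot (open) and, on the base's -x side, a short radial bar (locked).
- seat (a point): Seat of the inner lid: centre of the base's deck, 40 mm above the console, where the seated inner lid's origin lies. Round it a fixed lip 7 mm high, flaring from 63 mm inner radius at the deck to 66 mm at its top; the inner lid's foot drops inside it onto the deck.
- lock_collar (a joint): Turn of the grey lock collar about the base's vertical axis, rad: 0 with its pointer at the round dot (open), growing clockwise seen from above, to 1.05 with its pointer at the bar (locked), where there is a stop. It stays where it is left; turning it takes about 0.06 N m.
- collar_grip (a point): On the collar's axis, 66 mm above the console, level with the tops of its two upright grip lugs; turns with the collar. x: towards its pointer, a low nose 44 mm from the axis; y: through both lugs, at +y and -y; z up. Lugs: outer faces 54 mm apart along y, 30 mm long along x, 26 mm tall above the deck; beside them the deck is free out to the lip.
- inner_lid: Vented inner lid, aluminium, loose, 0.15 to 0.31 kg. Origin: centre of its underside (foot rim, 120 mm across); z up. Hollow cone, 4 mm wall, up to a flat vent-slotted top 92 mm across, 48 mm up; a knob stands on its centre. It starts upright on the console with the cover nested over it.
- knob_top (a point): Top of the inner lid's plain round knob: 22 mm diameter, on the lid's axis, reaching from the lid's flat top (48 mm above the lid's origin) to this point, 94 mm above it. Nested, the upper 22 mm of the knob stand free above the cover's neck. Lifting by the knob carries both lids.
- cover: Outer cover, white ceramic, loose, 0.13 to 0.25 kg. Origin: centre of its skirt's lower edge (132 mm across); z up. Hollow cone up to a top plate, upper face 38 mm up, with a round neck on it. Nested, the plate lies on the inner lid's top, the cover's origin 14 mm above the inner lid's origin; nothing fastens it, sideways play about 4 mm.
- neck_top (a point): Centre of the top edge of the cover's neck, 58 mm above the cover's origin. The neck is a round tube, 48 mm outer and 32 mm inner diameter, 20 mm tall above the top plate and open through it: the inner lid's knob passes up through it.
- owl: Bystander: terracotta-coloured ceramic owl figurine, 70 mm wide, 110 mm tall, loose. Origin: centre of its underside.
- tumbler: Bystander: clear glass tumbler, 74 mm across the rim, 95 mm tall, loose. Origin: centre of its underside.
- dice_cup: Bystander: yellow plastic dice cup, 80 mm across the rim, 100 mm tall, loose. Origin: centre of its underside.

How it is judged:
By the outcome, as a careful person would: the job done as asked, in the order asked, and still so for the second after the job is handed in, while the arm keeps its last pose, push and grip.
It also fails if it takes over 58 s, if anything falls off the work surface, if the arm or the gripper's body presses on something with over 40 N, if the wrist force passes 120 N, or if a joint passes its speed limit or range.

## Working session

There is one attempt and no reset: what is moved stays moved. The work goes in short steps, Python scripts to look and compute and a tool call to move; the robot and the scene stay as the last step left them, time stands still between calls to the robot, and variables do not carry over. Pictures are saved under pics/ and viewed, and the job is handed in when it is done.

Besides the shell and the picture viewer there is one more tool, called after "Request:" as a command line: name --argument value ..., lists and objects as JSON in quotes. jog_arm: Moves the arm, as the interface text tells. Its arguments: {"type":"object","properties":{"deltas":{"type":"array","items":{"type":"number"}}},"required":["deltas"]}

```bash
mkdir -p pics
cat > h.py <<'E'
import numpy as np, cv2
from scipy.spatial.transform import Rotation as R
from cell import env, eyes
def cap(n,fn):
    d=eyes.read_camera(n); cv2.imwrite('pics/'+fn+'.png',cv2.cvtColor(d['image'],cv2.COLOR_RGB2BGR))
    np.savez('pics/'+fn+'.npz',fovy=d['fovy'],cx=d['cx'],cy=d['cy'],T=d['world_from_camera'],fish=(n=='wrist'))
    return d
def L(fn): return np.load('pics/'+fn+'.npz')
def ray(fn,u,v):
    d=L(fn); f=200/np.tan(np.radians(d['fovy'])/2); x=(u-d['cx']); y=(v-d['cy'])
    if d['fish']:
        r=np.hypot(x,y); th=r/f; k=np.sin(th)/max(r,1e-9); p=np.array([x*k,-y*k,-np.cos(th)])
    else: p=np.array([x/f,-y/f,-1])
    T=d['T']; return T[:3,3],T[:3,:3]@(p/np.linalg.norm(p))
def onz(fn,u,v,z):
    o,r=ray(fn,u,v); return o+r*(z-o[2])/r[2]
def proj(fn,P):
    d=L(fn); f=200/np.tan(np.radians(d['fovy'])/2); T=d['T']; p=T[:3,:3].T@(np.array(P,float)-T[:3,3])
    x,y,z=p[0],-p[1],-p[2]
    if d['fish']:
        r=np.hypot(x,y); th=np.arctan2(r,z); return np.array([d['cx']+f*th*x/r,d['cy']+f*th*y/r])
    return np.array([d['cx']+f*x/z,d['cy']+f*y/z])
def crop(fn,x0,y0,x1,y1,out):
    im=cv2.imread('pics/'+fn+'.png')[y0:y1,x0:x1]; s=min(800/(x1-x0),600/(y1-y0))
    cv2.imwrite('pics/'+out+'.png',cv2.resize(im,None,fx=s,fy=s,interpolation=cv2.INTER_CUBIC)); print('scale',s)
def st():
    s=env.state(); print({k:np.round(v,3).tolist() for k,v in s.items() if k not in('tau','qvel')}); return s
E
python3 - <<'E'
from h import *
for n in('scene','side','wrist'):
    d=cap(n,n+'0'); print(n,d['fovy'],d['cx'],d['cy'],np.round(d['world_from_camera'],3).tolist())
s=st(); print(R.from_euler('xyz',s['tcp_rot']).as_matrix().round(3) if len(s['tcp_rot'])==3 else s['tcp_rot'])
E
```

```text
scene 45.82283236793408 316.9803353198762 192.19112757468056 [[0.514, -0.728, 0.454, 1051.442], [0.857, 0.441, -0.265, -266.372], [-0.007, 0.526, 0.851, 952.447], [0.0, 0.0, 0.0, 1.0]]
side 57.08359222003211 313.96061619541655 198.38987302786435 [[-0.945, 0.231, -0.232, 412.042], [-0.327, -0.642, 0.693, 509.183], [0.011, 0.731, 0.683, 625.44], [0.0, 0.0, 0.0, 1.0]]
wrist 65.70646984690485 319.92147559319994 201.84187612807062 [[0.391, -0.893, -0.222, 180.879], [0.92, 0.38, 0.095, 602.83], [-0.001, -0.241, 0.97, 384.267], [0.0, 0.0, 0.0, 1.0]]
{'t': 0.15, 'joints': [1.064, 0.491, 1.559, 0.0, 1.092, -0.106], 'eef_pos': [243.805, 575.467, 404.316], 'tcp_rot': [-1.68, 1.57, -2.081], 'ft_force': [-0.278, -0.259, 0.386], 'moment': [-0.032, -0.048, -0.013], 'opening': 1.001}
[[-0.     0.39   0.921]
 [-0.001  0.921 -0.39 ]
 [-1.    -0.001 -0.   ]]
```

View pics/scene0.png

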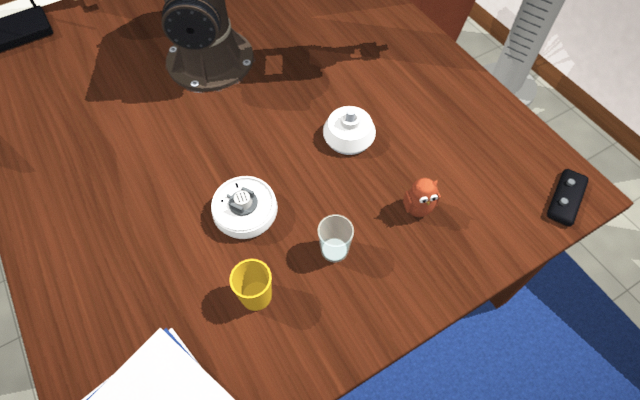

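View pics/side0.png

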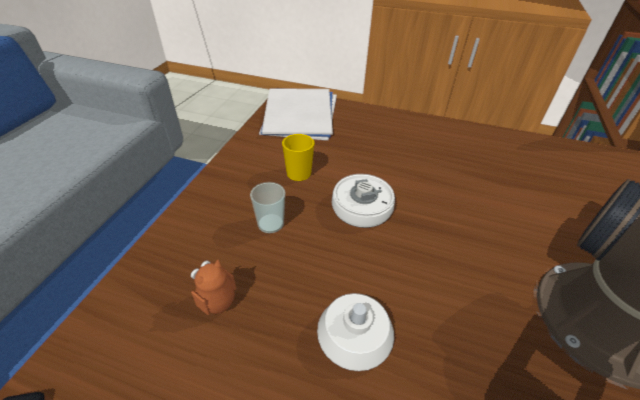

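View pics/wrist0.png

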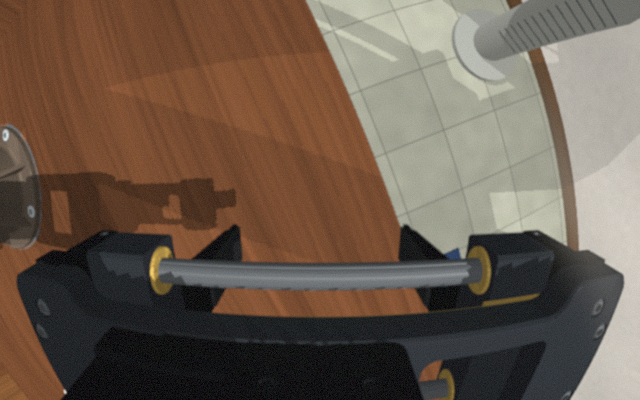

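Run:
```python
from h import *
crop('scene0',200,165,290,245,'c1'); crop('side0',320,165,410,235,'c2'); crop('scene0',310,95,390,160,'c3'); crop('side0',305,285,405,375,'c4')
```

```text
scale 7.5
scale 8.571428571428571
scale 9.23076923076923
scale 6.666666666666667
```

View pics/c1.png

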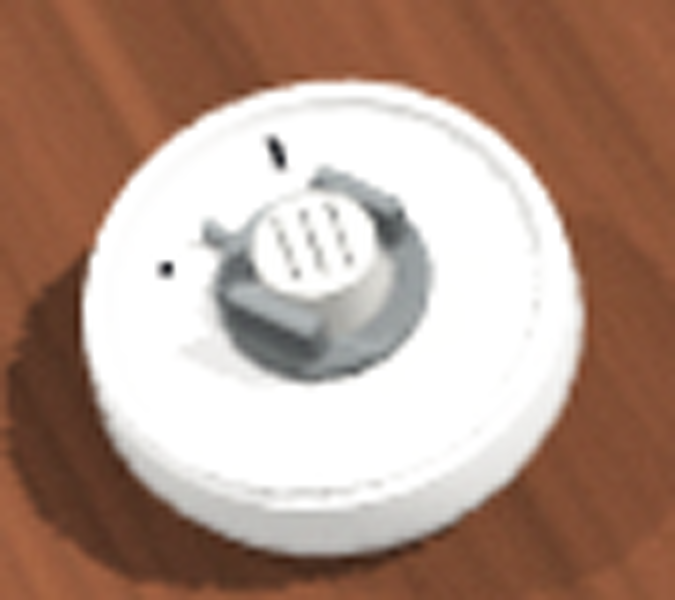

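View pics/c2.png

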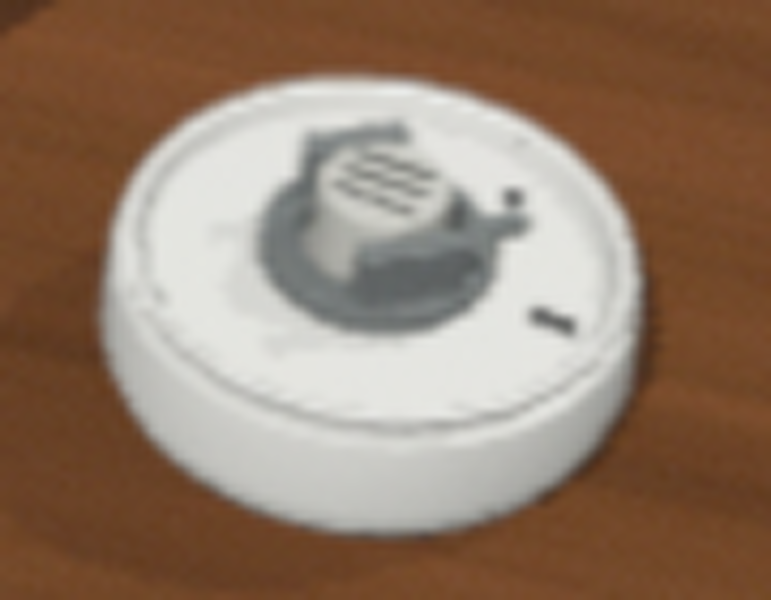

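View pics/c3.png

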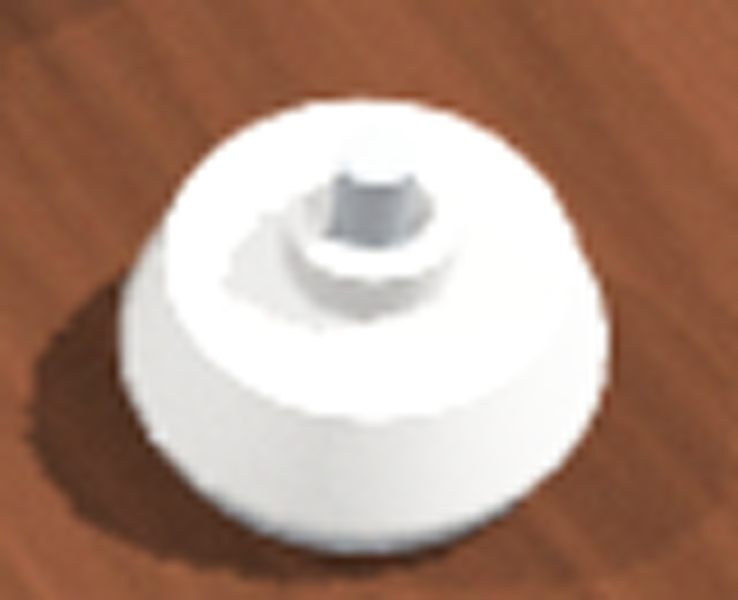

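View pics/c4.png

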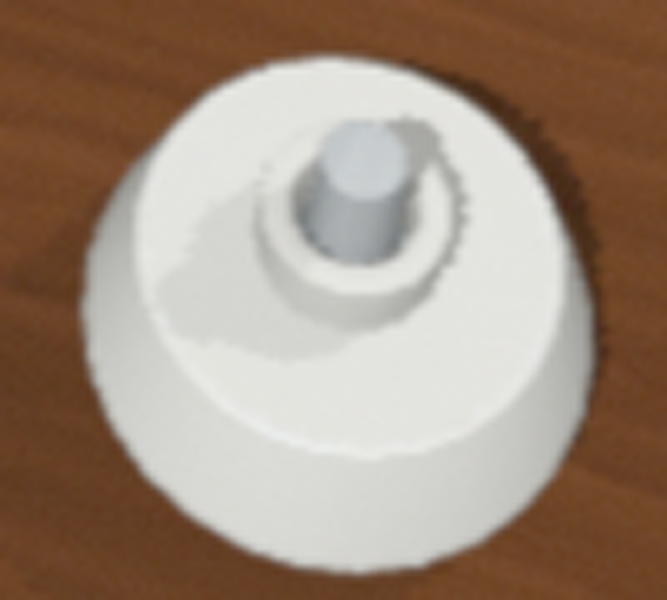

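```bash
cat >> h.py <<'E'
def cz(fn,x0,y0,s,x,y,z):
    return onz(fn,x0+(x+.5)/s-.5,y0+(y+.5)/s-.5,z)
E
python3 - <<'E'
from h import *
S=lambda x,y,z:cz('scene0',200,165,7.5,x,y,z)
D=lambda x,y,z:cz('side0',320,165,8.5714,x,y,z)
for nm,F,pts in(('scene',S,dict(cart=(314,246,68),bar=(277,152,40),dot=(166,269,40),ptr=(213,230,50))),('side',D,dict(cart=(388,187,68),bar=(553,321,40),dot=(514,197,40),ptr=(522,220,50)))):
    P={k:F(*v) for k,v in pts.items()}
    for k in P: print(nm,k,P[k].round(1))
    c=P['cart']
    for k in('bar','dot','ptr'):
        d=P[k]-c; print(k,np.hypot(d[0],d[1]).round(1),np.arctan2(d[1],d[0]).round(3))
print('knob',cz('scene0',310,95,9.2308,378,157,94).round(1),cz('side0',305,285,6.6667,362,160,94).round(1))
# tri
def tri(a,b):
    (o1,r1),(o2,r2)=a,b
    A=np.stack([r1,-r2],1); t=np.linalg.lstsq(A,o2-o1,rcond=None)[0]; return (o1+r1*t[0]).round(1),(o2+r2*t[1]).round(1)
print(tri(ray('scene0',200+314/7.5-.45,165+246/7.5-.45),ray('side0',320+388/8.571-.45,165+187/8.571-.45)))
for n,x,y in (('owl scene',421,215),('tumb',336,258),('dice',257,306)): print(n,onz('scene0',x,y,0).round(0))
for n,x,y in (('owl side',215,308),('tumb',271,227),('dice',299,178)): print(n,onz('side0',x,y,0).round(0))
E
```

```text
scene cart [ 505.5 -138.4   68. ]
scene bar [ 452.1 -129.2   40. ]
scene dot [ 472.4 -175.9   40. ]
scene ptr [ 473.7 -159.1   50. ]
bar 54.2 2.971
dot 50.0 -2.293
ptr 37.9 -2.563
side cart [ 504.3 -135.    68. ]
side bar [ 454.2 -128.7   40. ]
side dot [ 474.5 -175.3   40. ]
side ptr [ 469.4 -154.9   50. ]
bar 50.5 3.017
dot 50.1 -2.209
ptr 40.2 -2.625
knob [441.2 186.   94. ] [439.9 190.   94. ]
(array([ 504.1, -138.1,   66. ]), array([ 504.7, -137.7,   65.7]))
owl scene [720. 203.   0.]
tumb [709. -20.   0.]
dice [ 716. -217.    0.]
owl side [701. 223.   0.]
tumb [686.  -2.   0.]
dice [ 688. -187.    0.]
```

```bash
cat >> h.py <<'E'
def Rdown(yaw):  # tool x down, y at yaw
    x=np.array([0,0,-1.]); y=np.array([np.cos(yaw),np.sin(yaw),0]); return np.stack([x,y,np.cross(x,y)],1)
def plan(pos,yaw,op,n=None,vmax=50):
    s=env.state(); p=np.array(s['eef_pos']); M=R.from_euler('xyz',s['tcp_rot']).as_matrix(); T=Rdown(yaw)
    rv=R.from_matrix(M.T@T).as_rotvec(); d=np.array(pos)-p
    if n is None: n=int(max(np.ceil(np.linalg.norm(d)/vmax),np.ceil(np.linalg.norm(rv)/.17),1))
    out=[]
    print('n',n,'d',d.round(1),'rv',rv.round(3))
    for i in range(n):
        out.append((M.T@(d/n)).round(1).tolist()+(rv/n).round(3).tolist()+[op]); M=M@R.from_rotvec(rv/n).as_matrix()
    for k in range(0,n,10): print(sum(out[k:k+10],[]))
E
python3 -c "
from h import *
plan([504.5,-137,380],-1.1,1)"
```

```text
n 16 d [ 260.7 -712.5  -24.3] rv [2.27e+00 1.00e-03 1.00e-03]
[1.5, -34.6, 32.4, 0.142, 0.0, 0.0, 1, 1.5, -29.7, 36.9, 0.142, 0.0, 0.0, 1, 1.5, -24.2, 40.8, 0.142, 0.0, 0.0, 1, 1.5, -18.2, 43.8, 0.142, 0.0, 0.0, 1, 1.5, -11.8, 45.9, 0.142, 0.0, 0.0, 1, 1.5, -5.2, 47.1, 0.142, 0.0, 0.0, 1, 1.5, 1.5, 47.4, 0.142, 0.0, 0.0, 1, 1.5, 8.2, 46.7, 0.142, 0.0, 0.0, 1, 1.5, 14.7, 45.1, 0.142, 0.0, 0.0, 1, 1.5, 21.0, 42.5, 0.142, 0.0, 0.0, 1]
[1.5, 26.8, 39.1, 0.142, 0.0, 0.0, 1, 1.5, 32.0, 35.0, 0.142, 0.0, 0.0, 1, 1.5, 36.6, 30.1, 0.142, 0.0, 0.0, 1, 1.5, 40.5, 24.6, 0.142, 0.0, 0.0, 1, 1.5, 43.6, 18.6, 0.142, 0.0, 0.0, 1, 1.5, 45.8, 12.3, 0.142, 0.0, 0.0, 1]
```

Request:
jog_arm --deltas '[1.5,-34.6,32.4,0.142,0,0,1,1.5,-29.7,36.9,0.142,0,0,1,1.5,-24.2,40.8,0.142,0,0,1,1.5,-18.2,43.8,0.142,0,0,1,1.5,-11.8,45.9,0.142,0,0,1,1.5,-5.2,47.1,0.142,0,0,1,1.5,1.5,47.4,0.142,0,0,1,1.5,8.2,46.7,0.142,0,0,1,1.5,14.7,45.1,0.142,0,0,1,1.5,21.0,42.5,0.142,0,0,1]'

```text
t: 1.4
eef_pos: [400.9, 115.8, 387.9]
tcp_rot: [0.12, 1.569, -1.741]
ft_force: [0.1, 0.1, 0.4]
opening: 0.999
```

```bash
python3 -c "
from h import *
st();plan([504.5,-137,380],-1.1,1)"
```

```text
{'t': 1.4, 'joints': [0.123, 0.219, 2.059, -0.002, 0.864, 0.415], 'eef_pos': [400.878, 115.822, 387.922], 'tcp_rot': [0.12, 1.569, -1.741], 'ft_force': [0.066, 0.078, 0.409], 'moment': [-0.058, 0.053, 0.019], 'opening': 0.999}
n 6 d [ 103.6 -252.8   -7.9] rv [ 0.81   0.001 -0.001]
[1.4, 28.6, 35.4, 0.135, 0.0, -0.0, 1, 1.4, 33.1, 31.3, 0.135, 0.0, -0.0, 1, 1.4, 37.0, 26.5, 0.135, 0.0, -0.0, 1, 1.3, 40.3, 21.3, 0.135, 0.0, -0.0, 1, 1.3, 42.8, 15.7, 0.135, 0.0, -0.0, 1, 1.3, 44.5, 9.8, 0.135, 0.0, -0.0, 1]
```

Arm tracks well.

Request:
jog_arm --deltas '[1.4,28.6,35.4,0.135,0,0,1,1.4,33.1,31.3,0.135,0,0,1,1.4,37.0,26.5,0.135,0,0,1,1.3,40.3,21.3,0.135,0,0,1,1.3,42.8,15.7,0.135,0,0,1,1.3,44.5,9.8,0.135,0,0,1,0,0,0,0,0,0,1]'

```text
t: 2.28
eef_pos: [503.8, -150.4, 379.3]
tcp_rot: [0.988, 1.57, -1.717]
ft_force: [-0.6, 0.6, -0.6]
opening: 0.997
```

```bash
python3 -c "
from h import *
st();cap('wrist','w1');st();print(proj('w1',[504.5,-137,40]))"
```

```text
{'t': 2.275, 'joints': [-0.416, 0.381, 1.831, -0.002, 0.929, 0.719], 'eef_pos': [503.807, -150.373, 379.349], 'tcp_rot': [0.988, 1.57, -1.717], 'ft_force': [-0.597, 0.638, -0.564], 'moment': [-0.031, 0.138, -0.065], 'opening': 0.997}
{'t': 2.325, 'joints': [-0.414, 0.38, 1.833, -0.001, 0.929, 0.718], 'eef_pos': [503.261, -149.093, 379.333], 'tcp_rot': [0.211, 1.57, -2.491], 'ft_force': [-0.344, 0.443, -0.526], 'moment': [-0.11, 0.168, 0.005], 'opening': 0.998}
[309.66863754 184.51900366]
```

View pics/w1.png

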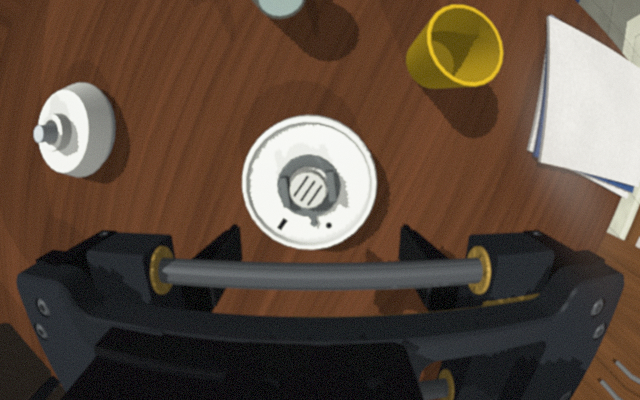

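```bash
python3 -c "
from h import *
st();cap('wrist','w2');crop('w2',235,110,385,222,'w2c');st();print(proj('w2',[504.5,-137,40]))"
```

```text
{'t': 2.325, 'joints': [-0.414, 0.38, 1.833, -0.001, 0.929, 0.718], 'eef_pos': [503.261, -149.093, 379.333], 'tcp_rot': [0.211, 1.57, -2.491], 'ft_force': [-0.344, 0.443, -0.526], 'moment': [-0.11, 0.168, 0.005], 'opening': 0.998}
scale 5.333333333333333
{'t': 2.375, 'joints': [-0.412, 0.379, 1.834, -0.001, 0.929, 0.718], 'eef_pos': [502.971, -148.109, 379.499], 'tcp_rot': [0.072, 1.57, -2.628], 'ft_force': [-0.429, 0.053, -0.195], 'moment': [-0.073, 0.125, -0.056], 'opening': 1.003}
[311.23263257 184.40557478]
```

View pics/w2c.png

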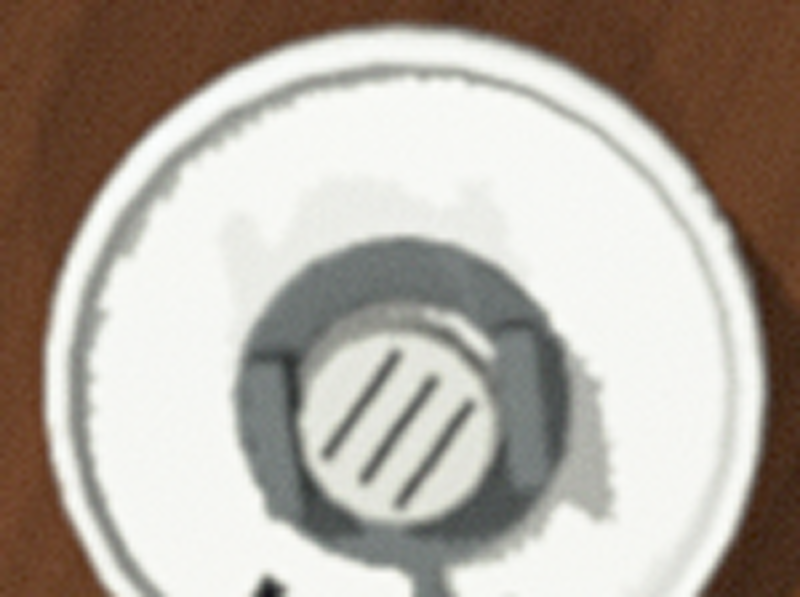

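```bash
python3 -c "
from h import *
F=lambda x,y,z:cz('w2',235,110,5.3333,x,y,z)
print('cart',F(399,426,68).round(1))
a,b=F(522,407,66),F(279,440,66); print((a+b)/2,a-b,np.arctan2(*(a-b)[1::-1]))
for p,q in(((513,325),(531,490)),((270,360),(288,520))):
  d=F(*q,66)-F(*p,66); print(d.round(1),np.arctan2(d[1],d[0]))
# base outer circle top z=47 r~74?
c=F(405,390,47); print(c)
print('ptr',F(430,590,46),'bar',onz('w2',282,224,40),'dot',onz('w2',328.5,225,40))
"
```

```text
cart [ 504.4 -135.9   68. ]
[ 504.54135225 -136.00541889   66.        ] [ 24.26052383 -37.46866373   0.        ] -0.9961887813400954
[-26.1 -16.1   0. ] -2.5885319073679933
[-26. -15.   0.] -2.6169427416629265
[ 507.09190187 -135.22371193   47.        ]
ptr [ 472.34748253 -156.62047092   46.        ] bar [ 451.22387633 -126.39065401   40.        ] dot [ 471.76774219 -172.67692941   40.        ]
```

```bash
python3 -c "
from h import *
plan([504.5,-136.2,290],-1.015,1,n=4)"
```

```text
n 4 d [  1.5  11.9 -89.5] rv [-0.115  0.001 -0.   ]
[22.4, -2.5, -1.6, -0.029, 0.0, -0.0, 1, 22.4, -2.5, -1.7, -0.029, 0.0, -0.0, 1, 22.4, -2.4, -1.8, -0.029, 0.0, -0.0, 1, 22.4, -2.4, -1.8, -0.029, 0.0, -0.0, 1]
```

Request:
jog_arm --deltas '[22.4,-2.5,-1.6,-0.029,0,0,1,22.4,-2.5,-1.7,-0.029,0,0,1,22.4,-2.4,-1.8,-0.029,0,0,1,22.4,-2.4,-1.8,-0.029,0,0,1,0,0,0,0,0,0,1,0,0,0,0,0,0,1]'

```text
t: 3.12
eef_pos: [502.7, -129.3, 289.8]
tcp_rot: [0.64, 1.57, -1.929]
ft_force: [0.4, 0.4, -0.2]
opening: 1.003
```

```bash
python3 -c "
from h import *
plan([504.5,-136.2,240],-1.015,1,n=3);cap('wrist','w3')"
```

```text
n 3 d [  1.8  -6.9 -49.8] rv [ 0.018  0.    -0.   ]
[16.6, 2.2, 0.7, 0.006, 0.0, -0.0, 1, 16.6, 2.3, 0.7, 0.006, 0.0, -0.0, 1, 16.6, 2.3, 0.7, 0.006, 0.0, -0.0, 1]
```

View pics/w3.png

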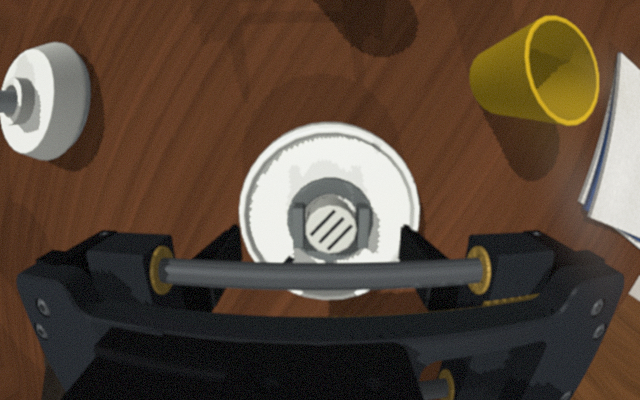

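```bash
python3 -c "
from h import *
crop('w3',270,160,400,257,'w3c')"
```

```text
scale 6.153846153846154
```

View pics/w3c.png

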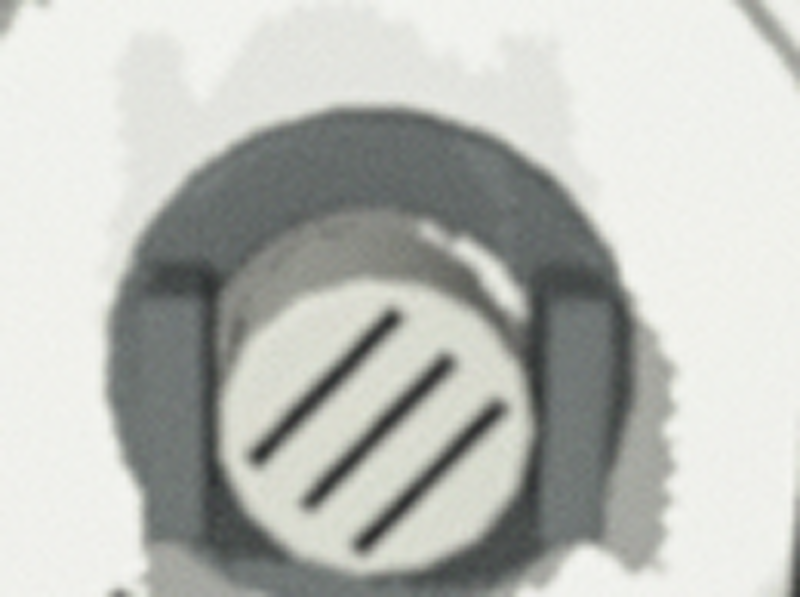

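```bash
python3 -c "
from h import *
F=lambda x,y,z:cz('w3',270,160,6.1538,x,y,z)
print(F(376,426,68))
a,b=F(580,418,66),F(172,418,66);print((a+b)/2,np.arctan2(*(a-b)[1::-1]))
print(st()['eef_pos'])"
```

```text
[ 504.26845828 -135.51338678   68.        ]
[ 504.51485668 -135.53612684   66.        ] -1.0009660922422032
{'t': 3.175, 'joints': [-0.379, 0.499, 1.936, -0.001, 0.707, 0.619], 'eef_pos': [502.625, -129.384, 289.826], 'tcp_rot': [0.669, 1.57, -1.9], 'ft_force': [1.111, 0.348, -0.882], 'moment': [-0.08, 0.082, -0.05], 'opening': 1.001}
[ 502.62536899 -129.38373336  289.82634407]
```

Centre (504.4, −135.8), lug yaw ≈ −1.0. Descend and close.

Request:
jog_arm --deltas '[6,3,1,0.006,0,0,1,15,2.2,0.5,0,0,0,1,15,1,0,0,0,0,1,14,0,0,0,0,0,1]'

```text
t: 3.68
eef_pos: [505.0, -136.1, 238.5]
tcp_rot: [2.047, 1.567, -0.529]
ft_force: [0.3, -0.3, -0.6]
opening: 0.996
```

```bash
python3 -c "
from h import *
plan([504.4,-135.8,240],-1.002,1,n=1);st()"
```

```text
n 1 d [-0.6  0.3  1.5] rv [-0.003 -0.002 -0.003]
[-1.5, -0.6, 0.3, -0.003, -0.002, -0.003, 1]
{'t': 3.675, 'joints': [-0.39, 0.587, 1.963, -0.001, 0.588, 0.616], 'eef_pos': [504.988, -136.128, 238.534], 'tcp_rot': [2.047, 1.567, -0.529], 'ft_force': [0.256, -0.302, -0.57], 'moment': [-0.081, 0.133, -0.065], 'opening': 0.996}
```

Request:
jog_arm --deltas '[-1,-0.6,0,0,0,0,0.45,0,0,0,0,0,0,0.45,0,0,0,0,0,0,0.45,0,0,0,0,0,0,0.45,0,0,0,0,0,0,0.45]'

```text
t: 4.3
eef_pos: [505.0, -135.9, 239.6]
tcp_rot: [2.0, 1.566, -0.576]
ft_force: [1.3, -2.2, -2.2]
opening: 0.567
```

```bash
python3 -c "
from h import *
plan([504.4,-135.8,240],-1.002,1,n=1);st()"
```

```text
n 1 d [-0.6  0.1  0.4] rv [-0.003 -0.002 -0.004]
[-0.4, -0.4, 0.4, -0.003, -0.002, -0.004, 1]
{'t': 4.3, 'joints': [-0.389, 0.585, 1.962, -0.002, 0.59, 0.617], 'eef_pos': [504.971, -135.91, 239.581], 'tcp_rot': [2.0, 1.566, -0.576], 'ft_force': [1.337, -2.189, -2.244], 'moment': [-0.289, -0.203, -0.028], 'opening': 0.567}
```

Request:
jog_arm --deltas '[0,0,0,0.12,0,0,0.45,0,0,0,0.12,0,0,0.45,0,0,0,0.12,0,0,0.45,0,0,0,0.12,0,0,0.45,0,0,0,0.08,0,0,0.45,0,0,0,0,0,0,0.45]'

```text
t: 5.05
eef_pos: [505.0, -136.4, 239.6]
tcp_rot: [2.497, 1.565, -0.655]
ft_force: [1.5, -2.2, -2.5]
opening: 0.567
```

```bash
python3 -c "
from h import *
plan([504.4,-135.8,240],-1.002,1,n=1);st()"
```

```text
n 1 d [-0.6  0.6  0.4] rv [-0.579 -0.004 -0.005]
[-0.4, -0.6, 0.6, -0.579, -0.004, -0.005, 1]
{'t': 5.05, 'joints': [-0.39, 0.585, 1.962, -0.003, 0.589, 1.193], 'eef_pos': [505.024, -136.444, 239.585], 'tcp_rot': [2.497, 1.565, -0.655], 'ft_force': [1.533, -2.177, -2.493], 'moment': [-0.069, 0.083, -0.094], 'opening': 0.567}
```

Request:
jog_arm --deltas '[0,0,0,0.05,0,0,0.45,0,0,0,0.05,0,0,0.45,0,0,0,0.05,0,0,0.45]'

```text
t: 5.42
eef_pos: [505.0, -136.6, 239.6]
tcp_rot: [2.613, 1.564, -0.685]
ft_force: [1.4, -2.7, -3.6]
opening: 0.565
```

```bash
python3 -c "
from h import *
plan([504.4,-135.8,240],-1.002,1,n=1);st()"
```

```text
n 1 d [-0.6  0.8  0.4] rv [-0.726 -0.004 -0.005]
[-0.4, -0.7, 0.7, -0.726, -0.004, -0.005, 1]
{'t': 5.425, 'joints': [-0.39, 0.585, 1.962, -0.003, 0.589, 1.341], 'eef_pos': [504.979, -136.576, 239.606], 'tcp_rot': [2.613, 1.564, -0.685], 'ft_force': [1.407, -2.671, -3.567], 'moment': [-0.211, 0.137, 0.058], 'opening': 0.565}
```

Request:
jog_arm --deltas '[0,0,0,0.04,0,0,0.45]'

```text
t: 5.55
eef_pos: [505.0, -136.6, 239.6]
tcp_rot: [2.599, 1.564, -0.737]
ft_force: [1.1, -1.0, -3.5]
opening: 0.563
```

```bash
python3 -c "
from h import *
plan([504.4,-135.8,240],-1.002,1,n=1);st()"
```

```text
n 1 d [-0.6  0.8  0.4] rv [-0.764 -0.004 -0.005]
[-0.4, -0.6, 0.7, -0.764, -0.004, -0.005, 1]
{'t': 5.55, 'joints': [-0.39, 0.585, 1.962, -0.004, 0.588, 1.379], 'eef_pos': [505.001, -136.574, 239.636], 'tcp_rot': [2.599, 1.564, -0.737], 'ft_force': [1.083, -1.032, -3.521], 'moment': [0.048, 0.096, 1.359], 'opening': 0.563}
```

Request:
jog_arm --deltas '[0,0,0,0.02,0,0,0.45,0,0,0,0,0,0,1,0,0,0,0,0,0,1,0,0,0,0,0,0,1,-15,0,0,0,0,0,1,-40,0,0,0,0,0,1,-50,0,0,0,0,0,1,0,0,0,0,0,0,1]'

```text
t: 6.55
eef_pos: [504.3, -135.9, 350.8]
tcp_rot: [2.729, 1.564, -0.624]
ft_force: [0.4, -0.5, 0.2]
opening: 0.999
```

```bash
python3 -c "
from h import *
cap('wrist','w4');cap('side','s4');st();crop('w4',220,100,400,235,'w4c');crop('side0',320,165,410,235,'s4c');crop('s4',320,165,410,235,'s4c')"
```

```text
{'t': 6.65, 'joints': [-0.39, 0.417, 1.876, -0.002, 0.847, 1.394], 'eef_pos': [503.9, -135.772, 347.58], 'tcp_rot': [2.182, 1.568, -1.171], 'ft_force': [0.184, 0.006, 0.267], 'moment': [-0.026, 0.191, 0.021], 'opening': 1.002}
scale 4.444444444444445
scale 8.571428571428571
scale 8.571428571428571
```

View pics/w4c.png

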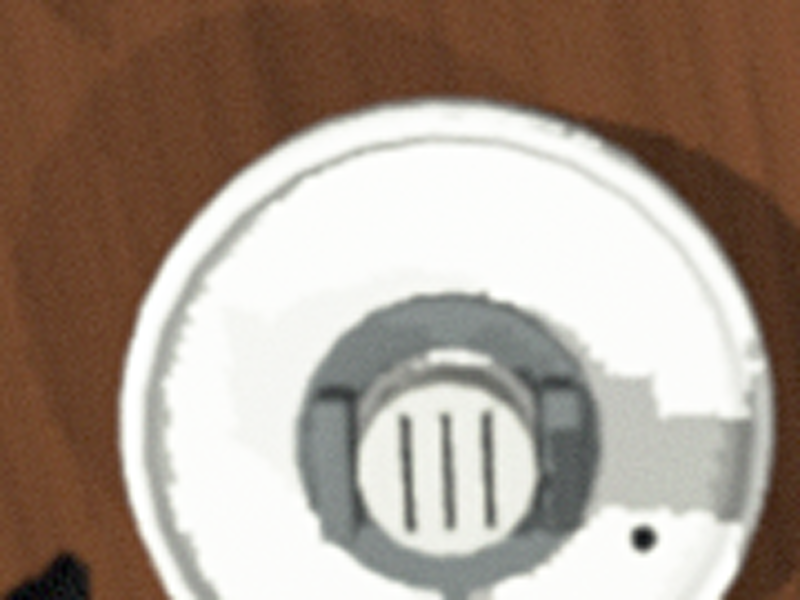

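View pics/s4.png

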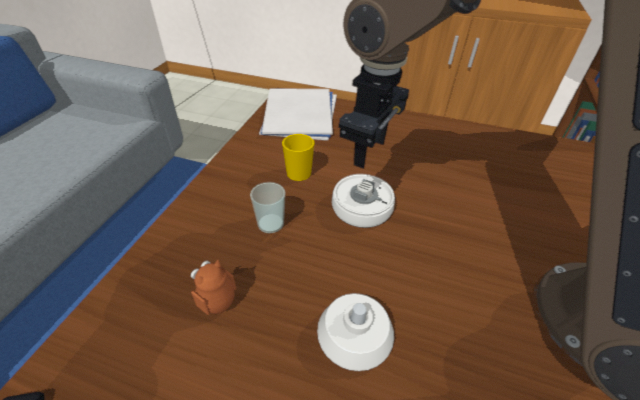

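```bash
python3 -c "
from h import *
crop('w4',270,180,370,255,'w4d')
F=lambda x,y,z:cz('w4',220,100,4.4444,x,y,z)
print(F(447,468,68)); print(proj('w4',[440,190,94]), proj('side0',[440,188,94]))"
```

```text
scale 8.0
[ 504.51747327 -135.98918392   68.        ]
[ 71.54701842 313.69365218] [359.12952513 307.50522139]
```

View pics/w4d.png

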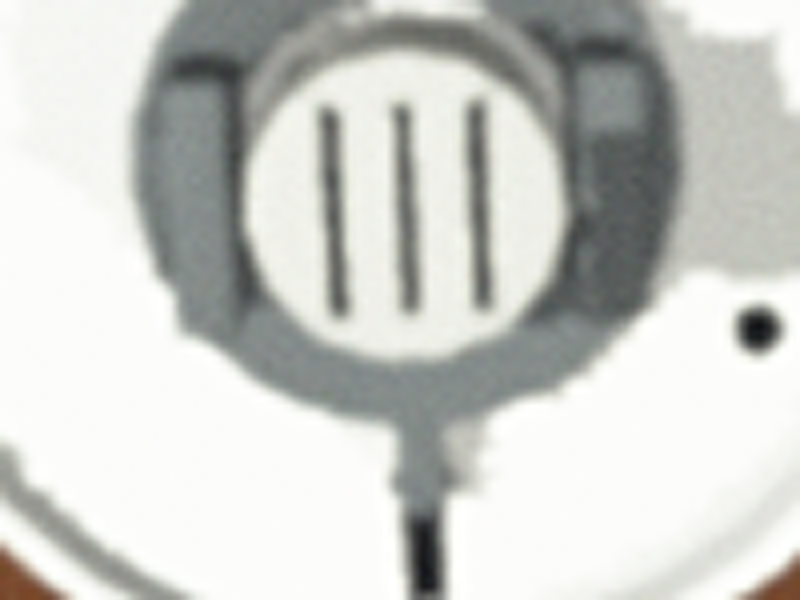

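View pics/s4c.png

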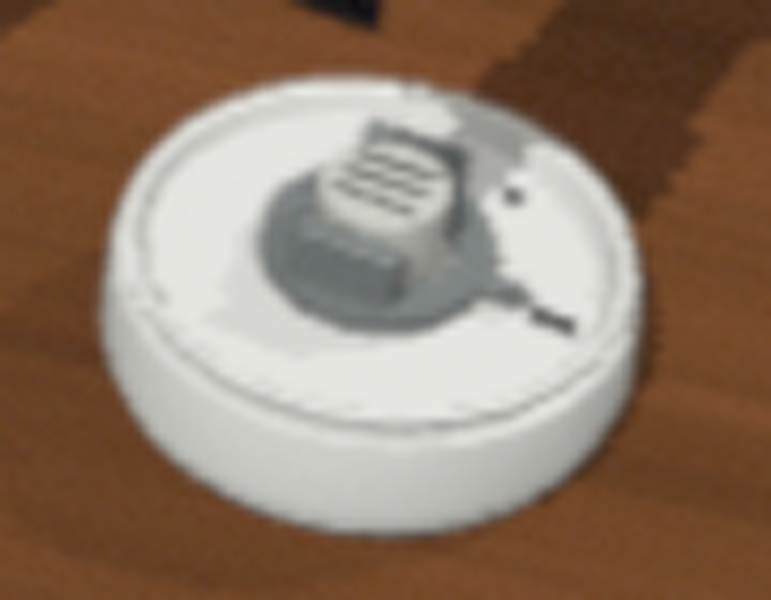

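```bash
python3 -c "
from h import *
plan([440.5,188,350],-0.6,1)"
```

```text
n 7 d [-63.4 323.8   2.4] rv [-1.182 -0.    -0.003]
[-0.5, -43.3, 18.6, -0.169, -0.0, -0.0, 1, -0.4, -45.8, 11.0, -0.169, -0.0, -0.0, 1, -0.4, -47.0, 3.2, -0.169, -0.0, -0.0, 1, -0.4, -46.9, -4.8, -0.169, -0.0, -0.0, 1, -0.4, -45.4, -12.6, -0.169, -0.0, -0.0, 1, -0.4, -42.6, -20.1, -0.169, -0.0, -0.0, 1, -0.4, -38.7, -26.9, -0.169, -0.0, -0.0, 1]
```

Request:
jog_arm --deltas '[-0.5,-43.3,18.6,-0.169,0,0,1,-0.4,-45.8,11.0,-0.169,0,0,1,-0.4,-47.0,3.2,-0.169,0,0,1,-0.4,-46.9,-4.8,-0.169,0,0,1,-0.4,-45.4,-12.6,-0.169,0,0,1,-0.4,-42.6,-20.1,-0.169,0,0,1,-0.4,-38.7,-26.9,-0.169,0,0,1,0,0,0,0,0,0,1,0,0,0,0,0,0,1]'

```text
t: 7.78
eef_pos: [432.4, 195.7, 341.5]
tcp_rot: [-0.81, 1.555, -2.944]
ft_force: [-0.2, -0.0, 0.1]
opening: 1.0
```

```bash
python3 -c "
from h import *
cap('wrist','w5');plan([440.5,188,300],-0.6,1)"
```

```text
n 1 d [  8.1  -7.5 -41.5] rv [0.036 0.011 0.012]
[41.4, 11.3, 1.6, 0.036, 0.011, 0.012, 1]
```

View pics/w5.png

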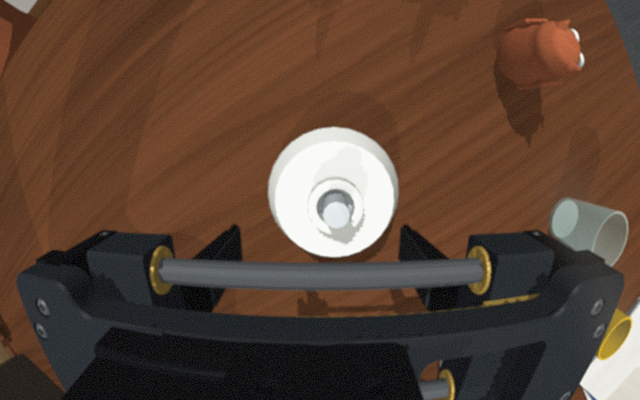

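```bash
python3 -c "
from h import *
crop('w5',260,120,410,232,'w5c')"
```

```text
scale 5.333333333333333
```

View pics/w5c.png

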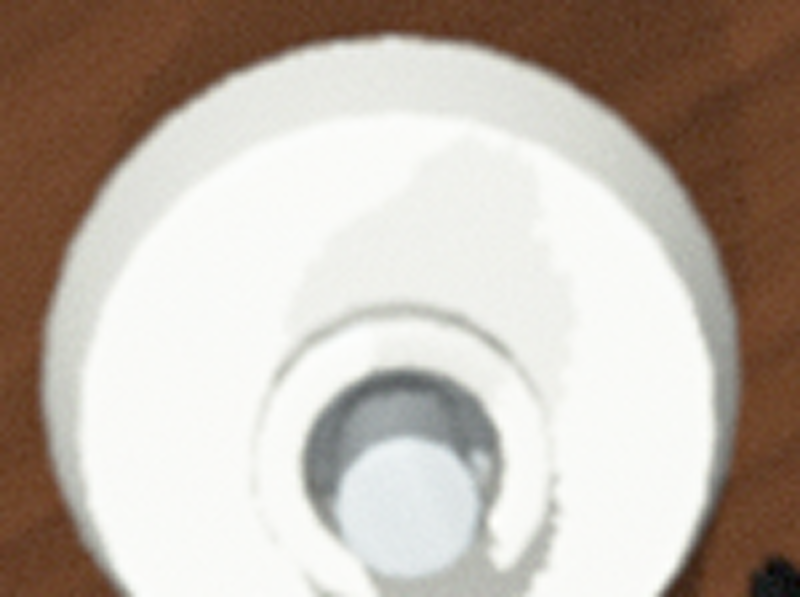

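```bash
python3 -c "
from h import *
F=lambda x,y,z:cz('w5',260,120,5.3333,x,y,z)
print('knob',F(408,508,94),'neck bore at72',F(402,462,72))
plan([440.5,188,300],-0.6,1)"
```

```text
knob [438.41189574 190.03130964  94.        ] neck bore at72 [438.74246574 190.74985465  72.        ]
n 1 d [  8.1  -7.5 -41.5] rv [0.036 0.011 0.012]
[41.4, 11.3, 1.6, 0.036, 0.011, 0.012, 1]
```

```bash
python3 -c "
from h import *
plan([438.7,189.7,300],-0.6,1,n=2)"
```

```text
n 2 d [  6.3  -5.8 -41.5] rv [0.036 0.011 0.012]
[20.7, 4.5, 0.5, 0.018, 0.006, 0.006, 1, 20.7, 4.3, 0.6, 0.018, 0.006, 0.006, 1]
```

Request:
jog_arm --deltas '[20.7,4.5,0.5,0.018,0.006,0.006,1,20.7,4.3,0.6,0.018,0.006,0.006,1,0,0,0,0,0,0,1,0,0,0,0,0,0,1]'

```text
t: 8.32
eef_pos: [440.1, 186.0, 299.1]
tcp_rot: [2.382, 1.57, 0.202]
ft_force: [0.1, 0.7, 0.9]
opening: 0.998
```

```bash
python3 -c "
from h import *
plan([438.7,189.7,265],-0.6,1,n=2);cap('wrist','w6');print(proj('w6',[438.7,189.7,94]));crop('w6',260,120,410,232,'w6c')"
```

```text
n 2 d [ -1.4   3.7 -34.1] rv [-0.01 -0.   -0.  ]
[17.1, -1.6, -1.1, -0.005, -0.0, -0.0, 1, 17.1, -1.6, -1.1, -0.005, -0.0, -0.0, 1]
[316.78444857 232.07639732]
scale 5.333333333333333
```

View pics/w6.png

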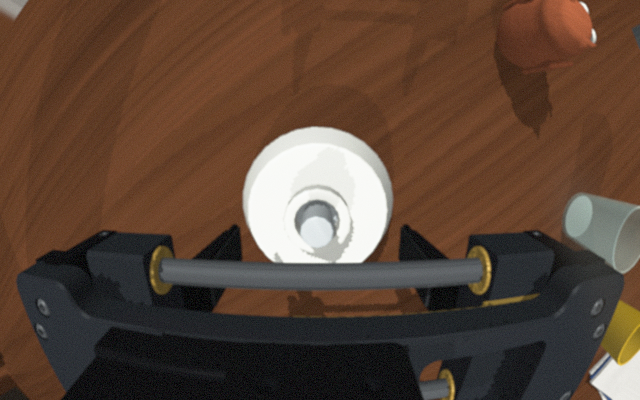

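Request:
jog_arm --deltas '[11,-1.6,-1.1,-0.005,0,0,1,13,-1.2,-0.8,-0.005,0,0,1,9,-0.4,-0.3,0,0,0,1,0,0,0,0,0,0,1,0,0,0,0,0,0,1]'

```text
t: 9.0
eef_pos: [438.5, 190.1, 264.5]
tcp_rot: [2.421, 1.57, 0.251]
ft_force: [-1.0, -0.3, -0.0]
opening: 0.998
```

```bash
python3 -c "
from h import *
st();plan([438.7,189.7,265],-0.6,1,n=1)"
```

```text
{'t': 9.0, 'joints': [0.271, 0.499, 2.054, -0.0, 0.588, 0.869], 'eef_pos': [438.546, 190.123, 264.51], 'tcp_rot': [2.421, 1.57, 0.251], 'ft_force': [-1.032, -0.298, -0.017], 'moment': [-0.099, 0.081, 0.025], 'opening': 0.998}
n 1 d [ 0.2 -0.4  0.5] rv [ 0.002 -0.001 -0.001]
[-0.5, 0.4, 0.3, 0.002, -0.001, -0.001, 1]
```

Request:
jog_arm --deltas '[0,0,0,0,0,0,0.1,0,0,0,0,0,0,0.1,0,0,0,0,0,0,0.1,0,0,0,0,0,0,0.1,0,0,0,0,0,0,0.1,0,0,0,0,0,0,0.1,0,0,0,0,0,0,0.1]'

```text
t: 9.88
eef_pos: [438.6, 190.1, 265.3]
tcp_rot: [2.435, 1.568, 0.266]
ft_force: [-0.2, 0.8, -0.1]
opening: 0.321
```

```bash
python3 -c "
from h import *
st();plan([438.7,189.7,265],-0.6,1,n=1)"
```

```text
{'t': 9.875, 'joints': [0.271, 0.498, 2.053, -0.0, 0.588, 0.869], 'eef_pos': [438.628, 190.134, 265.262], 'tcp_rot': [2.435, 1.568, 0.266], 'ft_force': [-0.184, 0.775, -0.128], 'moment': [-0.117, 0.196, -0.025], 'opening': 0.321}
n 1 d [ 0.1 -0.4 -0.3] rv [ 0.002 -0.002 -0.002]
[0.3, 0.3, 0.3, 0.002, -0.002, -0.002, 1]
```

Request:
jog_arm --deltas '[0.5,0,0,0,0,0,0,0,0,0,0,0,0,0,0,0,0,0,0,0,0,0,0,0,0,0,0,0]'

```text
t: 10.38
eef_pos: [438.7, 190.1, 264.9]
tcp_rot: [2.404, 1.568, 0.235]
ft_force: [-0.5, -0.1, 1.0]
opening: 0.228
```

```bash
python3 -c "
from h import *
st();plan([438.7,189.7,265],-0.6,1,n=1)"
```

```text
{'t': 10.375, 'joints': [0.271, 0.498, 2.053, -0.0, 0.587, 0.869], 'eef_pos': [438.729, 190.115, 264.9], 'tcp_rot': [2.404, 1.568, 0.235], 'ft_force': [-0.539, -0.097, 1.018], 'moment': [-0.18, 0.113, -0.031], 'opening': 0.228}
n 1 d [-0.  -0.4  0.1] rv [ 0.002 -0.002 -0.002]
[-0.1, 0.2, 0.4, 0.002, -0.002, -0.002, 1]
```

Request:
jog_arm --deltas '[-3,0,0,0,0,0,0,-8,0,0,0,0,0,0,-20,0,0,0,0,0,0,-30,0,0,0,0,0,0,-30,0,0,0,0,0,0,-14,0,0,0,0,0,0,0,0,0,0,0,0,0]'

```text
t: 11.25
eef_pos: [437.6, 189.9, 374.0]
tcp_rot: [-0.788, 1.57, -2.958]
ft_force: [-0.6, 0.5, -4.2]
opening: 0.224
```

```bash
python3 -c "
from h import *
st();cap('side','s7');cap('scene','c7');plan([504.5,-136,368],-0.6,0,vmax=30)"
```

```text
{'t': 11.25, 'joints': [0.271, 0.322, 1.948, 0.0, 0.872, 0.869], 'eef_pos': [437.591, 189.894, 374.016], 'tcp_rot': [-0.788, 1.57, -2.958], 'ft_force': [-0.621, 0.461, -4.231], 'moment': [-0.099, 0.087, -0.031], 'opening': 0.224}
n 12 d [  66.9 -325.8   -4.8] rv [0.002 0.002 0.002]
[0.4, 19.9, 19.3, 0.0, 0.0, 0.0, 0, 0.4, 19.9, 19.3, 0.0, 0.0, 0.0, 0, 0.4, 19.9, 19.3, 0.0, 0.0, 0.0, 0, 0.4, 19.9, 19.3, 0.0, 0.0, 0.0, 0, 0.4, 19.9, 19.3, 0.0, 0.0, 0.0, 0, 0.4, 19.9, 19.3, 0.0, 0.0, 0.0, 0, 0.4, 19.9, 19.3, 0.0, 0.0, 0.0, 0, 0.4, 19.9, 19.3, 0.0, 0.0, 0.0, 0, 0.4, 19.9, 19.3, 0.0, 0.0, 0.0, 0, 0.4, 19.9, 19.3, 0.0, 0.0, 0.0, 0]
[0.4, 19.9, 19.3, 0.0, 0.0, 0.0, 0, 0.4, 19.9, 19.3, 0.0, 0.0, 0.0, 0]
```

View pics/s7.png

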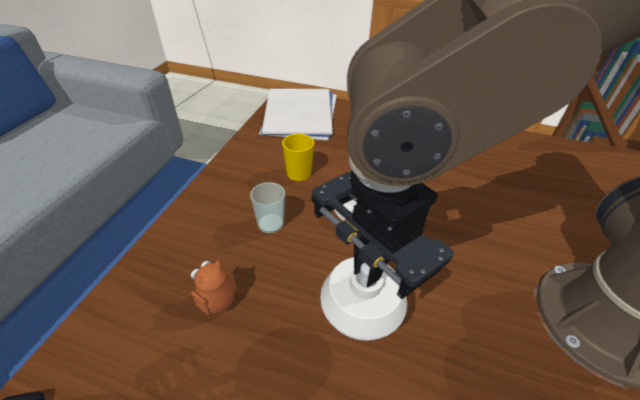

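Request:
jog_arm --deltas '[0,8,8,0,0,0,0,0,16,15,0,0,0,0,0.5,22,21,0,0,0,0,0.5,24,23,0,0,0,0,0.5,24,23,0,0,0,0,0.5,24,23,0,0,0,0,0.5,24,23,0,0,0,0,0.5,24,23,0,0,0,0,0.5,22,22,0,0,0,0,0.5,18,17,0,0,0,0]'

```text
t: 12.6
eef_pos: [496.9, -103.3, 361.2]
tcp_rot: [-0.94, 1.555, -3.108]
ft_force: [0.3, 0.8, -4.2]
opening: 0.227
```

Request:
jog_arm --deltas '[0.5,12,12,0,0,0,0,0,6,6,0,0,0,0,0,0,0,0,0,0,0,0,0,0,0,0,0,0]'

```text
t: 13.1
eef_pos: [501.3, -130.7, 359.0]
tcp_rot: [-1.017, 1.552, 3.096]
ft_force: [0.2, 0.6, -3.8]
opening: 0.227
```

```bash
python3 -c "
from h import *
st();plan([504.5,-136,330],-0.6,0,vmax=12)"
```

```text
{'t': 13.1, 'joints': [-0.382, 0.399, 1.869, -0.008, 0.892, 0.222], 'eef_pos': [501.331, -130.707, 359.011], 'tcp_rot': [-1.017, 1.552, 3.096], 'ft_force': [0.192, 0.635, -3.841], 'moment': [-0.035, 0.09, 0.01], 'opening': 0.227}
n 3 d [  3.2  -5.3 -29. ] rv [0.001 0.01  0.016]
[9.6, 2.0, 0.8, 0.0, 0.003, 0.005, 0, 9.7, 2.0, 0.8, 0.0, 0.003, 0.005, 0, 9.7, 1.9, 0.8, 0.0, 0.003, 0.005, 0]
```

Request:
jog_arm --deltas '[5,2,0.8,0,0.005,0.008,0,8,2,0.8,0,0.005,0.008,0,10,1.5,0.6,0,0,0,0,6,0,0,0,0,0,0,0,0,0,0,0,0,0,0,0,0,0,0,0,0]'

```text
t: 13.85
eef_pos: [504.7, -134.5, 327.6]
tcp_rot: [-3.129, 1.57, 0.987]
ft_force: [0.1, -0.0, -4.5]
opening: 0.226
```

```bash
python3 -c "
from h import *
st();plan([504.5,-136,330],-0.6,0,n=1);cap('side','s8');cap('scene','c8');cap('wrist','w8');crop('s8',310,120,430,240,'s8c');crop('c8',180,110,310,240,'c8c')"
```

```text
{'t': 13.85, 'joints': [-0.387, 0.445, 1.895, 0.001, 0.801, 0.209], 'eef_pos': [504.653, -134.513, 327.56], 'tcp_rot': [-3.129, 1.57, 0.987], 'ft_force': [0.073, -0.021, -4.508], 'moment': [-0.075, 0.13, -0.02], 'opening': 0.226}
n 1 d [-0.2 -1.5  2.4] rv [ 0.003 -0.001  0.   ]
[-2.4, 0.7, 1.3, 0.003, -0.001, 0.0, 0]
scale 5.0
scale 4.615384615384615
```

View pics/s8c.png

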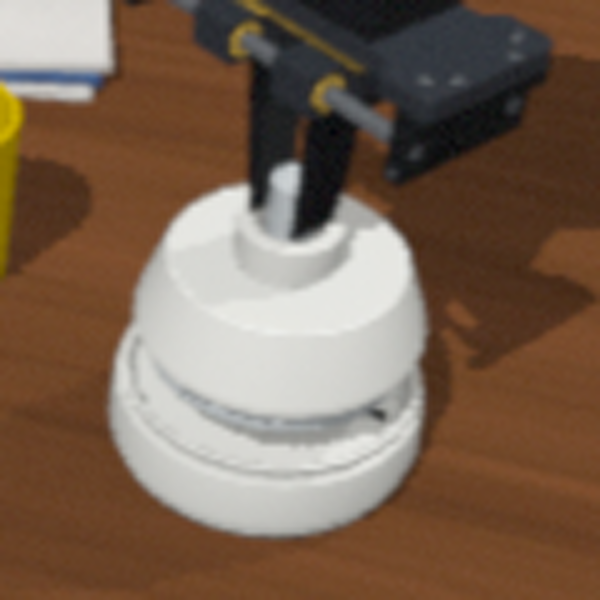

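View pics/c8c.png

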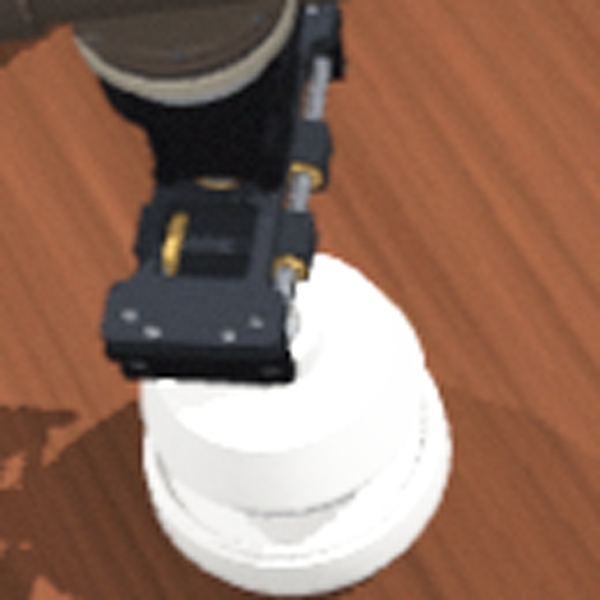

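View pics/w8.png

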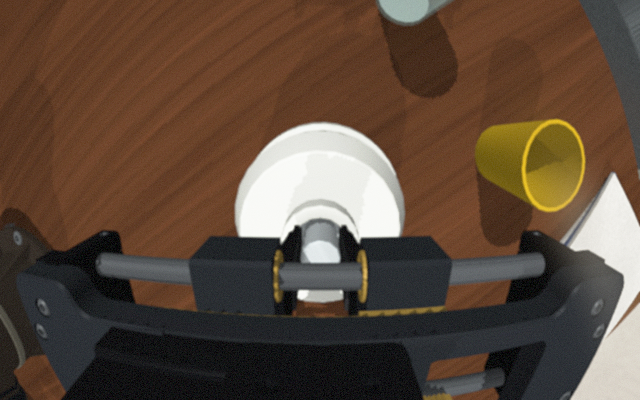

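Request:
jog_arm --deltas '[3,0.7,1.2,0,0,0,0,5,0,0,0,0,0,0,4,0,0,0,0,0,0,0,0,0,0,0,0,0]'

```text
t: 14.5
eef_pos: [504.5, -136.0, 315.1]
tcp_rot: [2.328, 1.57, 0.16]
ft_force: [-0.9, -0.8, -3.8]
opening: 0.228
```

```bash
python3 -c "
from h import *
st();plan([504.5,-136,305],-0.6,0,n=1)"
```

```text
{'t': 14.5, 'joints': [-0.39, 0.464, 1.906, 0.001, 0.771, 0.206], 'eef_pos': [504.464, -136.014, 315.092], 'tcp_rot': [2.328, 1.57, 0.16], 'ft_force': [-0.862, -0.764, -3.783], 'moment': [-0.087, 0.106, 0.008], 'opening': 0.228}
n 1 d [  0.    0.  -10.1] rv [ 0.003 -0.001 -0.001]
[10.1, 0.0, -0.0, 0.003, -0.001, -0.001, 0]
```

Request:
jog_arm --deltas '[3,0,0,0,0,0,0,2.5,0,0,0,0,0,0,2,0,0,0,0,0,0]'

```text
t: 14.88
eef_pos: [504.6, -136.0, 307.2]
tcp_rot: [2.237, 1.569, 0.07]
ft_force: [-0.1, 0.5, -4.2]
opening: 0.224
```

```bash
python3 -c "
from h import *
st()"
```

```text
{'t': 14.875, 'joints': [-0.39, 0.476, 1.913, 0.001, 0.752, 0.206], 'eef_pos': [504.552, -136.018, 307.213], 'tcp_rot': [2.237, 1.569, 0.07], 'ft_force': [-0.076, 0.527, -4.209], 'moment': [-0.107, 0.076, -0.028], 'opening': 0.224}
```

Request:
jog_arm --deltas '[1,0,0,0,0,0,0,1,0,0,0,0,0,0]'

```text
t: 15.12
eef_pos: [504.6, -136.0, 305.0]
tcp_rot: [2.248, 1.57, 0.081]
ft_force: [-0.1, -0.4, -1.6]
opening: 0.222
```

Request:
jog_arm --deltas '[0.4,0,0,0,0,0,0,0,0,0,0,0,0,0]'

```text
t: 15.38
eef_pos: [504.5, -136.0, 305.0]
tcp_rot: [2.14, 1.569, -0.028]
ft_force: [-0.1, 0.1, -4.0]
opening: 0.226
```

```bash
python3 -c "
from h import *
st();cap('side','s9');cap('scene','c9');crop('s9',310,130,430,240,'s9c')"
```

```text
{'t': 15.375, 'joints': [-0.39, 0.479, 1.915, 0.001, 0.746, 0.206], 'eef_pos': [504.5, -135.974, 305.024], 'tcp_rot': [2.14, 1.569, -0.028], 'ft_force': [-0.051, 0.136, -4.009], 'moment': [-0.072, 0.059, 0.037], 'opening': 0.226}
scale 5.454545454545454
```

View pics/s9c.png

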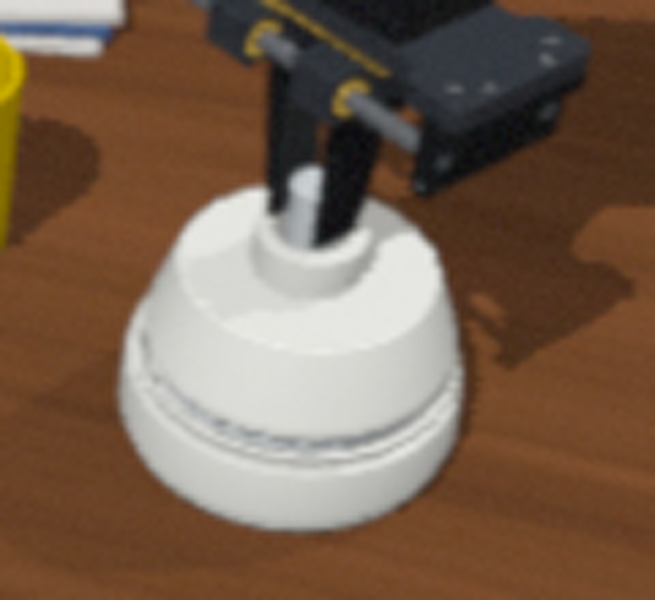

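Request:
jog_arm --deltas '[0.8,0,0,0,0,0,0,0.3,0,0,0,0,0,0]'

```text
t: 15.72
eef_pos: [504.4, -135.9, 304.9]
tcp_rot: [2.02, 1.569, -0.148]
ft_force: [-2.1, 0.3, 0.5]
opening: 0.225
```

Request:
jog_arm --deltas '[0.8,0,0,0,0,0,0]'

```text
t: 15.85
eef_pos: [504.3, -135.9, 304.8]
tcp_rot: [1.943, 1.568, -0.225]
ft_force: [-6.7, 0.7, 15.2]
opening: 0.226
```

Request:
jog_arm --deltas '[0.8,0,0,0,0,0,0]'

```text
t: 15.98
eef_pos: [504.2, -135.9, 304.9]
tcp_rot: [1.909, 1.568, -0.258]
ft_force: [-5.1, 1.4, 11.8]
opening: 0.224
```

Request:
jog_arm --deltas '[0,0,0,0,0,0,0,0,0,0,0,0,0,0]'

```text
t: 16.23
eef_pos: [504.2, -135.9, 304.9]
tcp_rot: [1.888, 1.567, -0.279]
ft_force: [-1.7, 0.7, -0.2]
opening: 0.228
```

```bash
python3 -c "
from h import *
st();plan([504.5,-136,305],-0.6,0,n=1)"
```

```text
{'t': 16.225, 'joints': [-0.39, 0.479, 1.916, 0.001, 0.743, 0.206], 'eef_pos': [504.241, -135.887, 304.921], 'tcp_rot': [1.888, 1.567, -0.279], 'ft_force': [-1.69, 0.69, -0.152], 'moment': [-0.065, 0.296, 0.012], 'opening': 0.228}
n 1 d [ 0.3 -0.1  0.1] rv [ 0.003 -0.001 -0.003]
[-0.1, 0.3, -0.1, 0.003, -0.001, -0.003, 0]
```

Loads relaxed, seated. Release.

Request:
jog_arm --deltas '[0,0,0,0,0,0,1,0,0,0,0,0,0,1,0,0,0,0,0,0,1,0,0,0,0,0,0,1,0,0,0,0,0,0,1,0,0,0,0,0,0,1,0,0,0,0,0,0,1,0,0,0,0,0,0,1]'

```text
t: 17.23
eef_pos: [504.7, -136.0, 304.9]
tcp_rot: [1.874, 1.566, -0.294]
ft_force: [-0.4, 0.3, 0.2]
opening: 0.979
```

```bash
python3 -c "
from h import *
st();cap('side','s10');cap('wrist','w10');crop('s10',310,130,430,240,'s10c')
plan([504.5,-136,286],-0.6,1,n=1)"
```

```text
{'t': 17.225, 'joints': [-0.39, 0.479, 1.915, 0.001, 0.742, 0.206], 'eef_pos': [504.712, -136.031, 304.904], 'tcp_rot': [1.874, 1.566, -0.294], 'ft_force': [-0.362, 0.339, 0.19], 'moment': [-0.051, 0.09, -0.05], 'opening': 0.979}
scale 5.454545454545454
n 1 d [ -0.2   0.  -18.9] rv [ 0.003 -0.001 -0.005]
[18.9, -0.3, 0.1, 0.003, -0.001, -0.005, 1]
```

View pics/s10c.png

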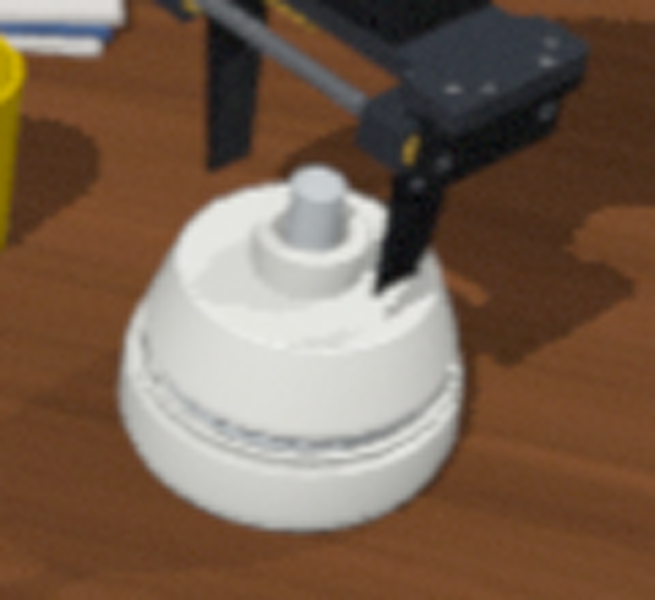

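View pics/w10.png

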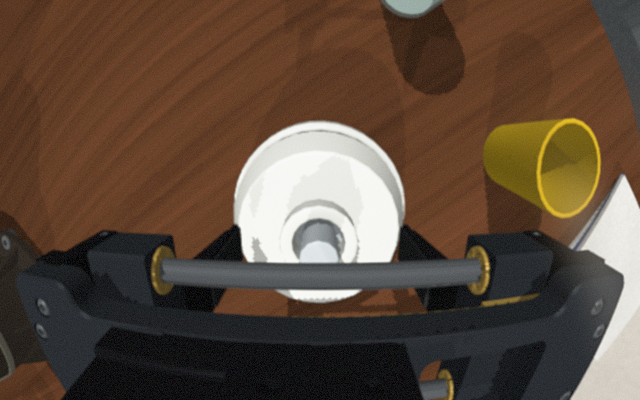

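```bash
python3 -c "
from h import *
F=lambda x,y,z:cz('s10',310,130,5.4545,x,y,z)
print('knob pred',proj('s10',[504.5,-136,134]),'obs',310+319/5.4545-.4,130+183/5.4545-.4)
print(F(319,183,134))
print('bore@112 w10',onz('w10',317.5,240,112),'neck outer side',F(313,238,112))
crop('w10',260,180,380,265,'w10c')
"
```

```text
knob pred [368.03796033 163.34681294] obs 368.08382069850586 163.1502795856632
[ 504.58785803 -136.74604257  134.        ]
bore@112 w10 [ 504.16210804 -133.52067813  112.        ] neck outer side [ 502.79489789 -129.05973894  112.        ]
scale 6.666666666666667
```

View pics/w10c.png

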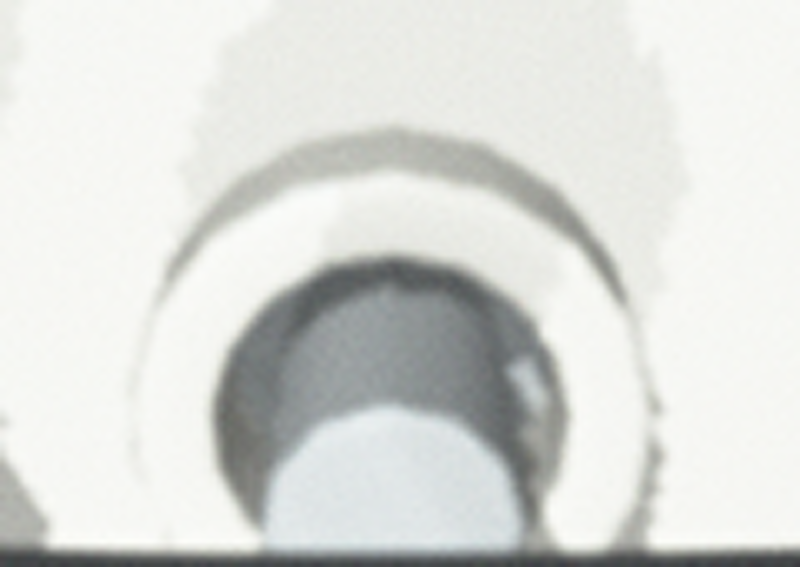

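Request:
jog_arm --deltas '[6,-0.3,0,0,0,-0.004,1,7,0,0,0,0,0,1,4.5,0,0,0,0,0,1,0,0,0,0,0,0,1]'

```text
t: 17.82
eef_pos: [504.4, -135.8, 285.8]
tcp_rot: [-2.878, 1.569, 1.238]
ft_force: [-0.0, 0.1, -0.3]
opening: 1.0
```

```bash
python3 -c "
from h import *
st();plan([504.5,-136,286],-0.6,1,n=1)"
```

```text
{'t': 17.825, 'joints': [-0.39, 0.509, 1.931, 0.002, 0.702, 0.205], 'eef_pos': [504.416, -135.832, 285.76], 'tcp_rot': [-2.878, 1.569, 1.238], 'ft_force': [-0.037, 0.065, -0.323], 'moment': [-0.154, 0.042, -0.047], 'opening': 1.0}
n 1 d [ 0.1 -0.2  0.2] rv [ 0.003 -0.001  0.   ]
[-0.2, 0.2, 0.1, 0.003, -0.001, 0.0, 1]
```

Request:
jog_arm --deltas '[-0.5,0,0,0,0,0,0.3,0,0,0,0,0,0,0.3,0,0,0,0,0,0,0.3,0,0,0,0,0,0,0.3,0,0,0,0,0,0,0.3,0,0,0,0,0,0,0.3,0,0,0,0,0,0,0.3]'

```text
t: 18.7
eef_pos: [504.5, -135.9, 286.7]
tcp_rot: [2.809, 1.569, 0.641]
ft_force: [-0.3, -0.4, 0.6]
opening: 0.502
```

```bash
python3 -c "
from h import *
st();plan([504.5,-136,286],-0.6,1,n=1)"
```

```text
{'t': 18.7, 'joints': [-0.39, 0.507, 1.93, 0.002, 0.703, 0.205], 'eef_pos': [504.515, -135.867, 286.707], 'tcp_rot': [2.809, 1.569, 0.641], 'ft_force': [-0.254, -0.419, 0.572], 'moment': [-0.066, 0.084, -0.047], 'opening': 0.502}
n 1 d [-0.  -0.1 -0.7] rv [ 0.003 -0.002 -0.001]
[0.7, 0.1, 0.1, 0.003, -0.002, -0.001, 1]
```

Request:
jog_arm --deltas '[-2,0,0,0,0,0,0.3,-3,0,0,0,0,0,0.3,-5,0,0,0,0,0,0.3,-8,0,0,0,0,0,0.3]'

```text
t: 19.2
eef_pos: [504.4, -135.8, 305.2]
tcp_rot: [-2.427, 1.569, 1.688]
ft_force: [-0.5, 0.4, -1.0]
opening: 0.502
```

```bash
python3 -c "
from h import *
st();plan([504.5,-136,397],-0.6,1,n=8);cap('side','s11');crop('s11',310,110,430,240,'s11c')"
```

```text
{'t': 19.2, 'joints': [-0.39, 0.479, 1.915, 0.002, 0.749, 0.205], 'eef_pos': [504.364, -135.836, 305.244], 'tcp_rot': [-2.427, 1.569, 1.688], 'ft_force': [-0.484, 0.356, -0.991], 'moment': [-0.108, 0.105, -0.017], 'opening': 0.502}
n 8 d [ 0.1 -0.2 91.8] rv [ 0.003 -0.001  0.001]
[-11.5, 0.0, -0.0, 0.0, -0.0, 0.0, 1, -11.5, 0.0, -0.0, 0.0, -0.0, 0.0, 1, -11.5, 0.0, -0.0, 0.0, -0.0, 0.0, 1, -11.5, 0.0, -0.0, 0.0, -0.0, 0.0, 1, -11.5, 0.0, 0.0, 0.0, -0.0, 0.0, 1, -11.5, 0.0, 0.0, 0.0, -0.0, 0.0, 1, -11.5, 0.0, 0.0, 0.0, -0.0, 0.0, 1, -11.5, 0.0, 0.0, 0.0, -0.0, 0.0, 1]
scale 4.615384615384615
```

View pics/s11c.png

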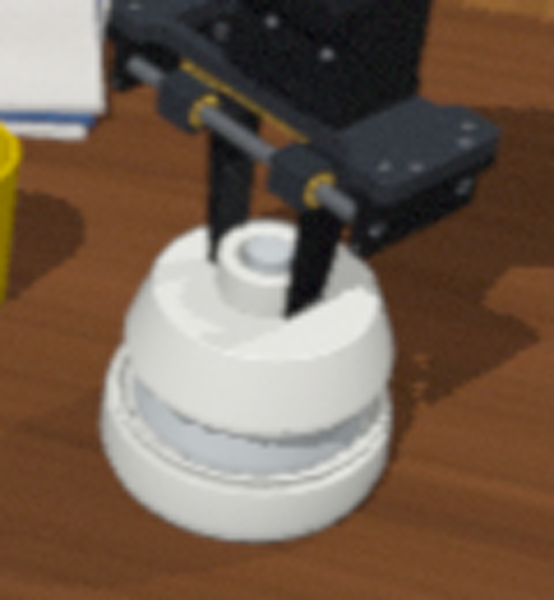

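The cover alone is lifting and the inner lid (grey cone) stays seated. Continue up.

Request:
jog_arm --deltas '[-10,0,0,0,0,0,0.3,-14,0,0,0,0,0,0.3,-15,0,0,0,0,0,0.3,-15,0,0,0,0,0,0.3,-14,0,0,0,0,0,0.3,-12,0,0,0,0,0,0.3,-8,0,0,0,0,0,0.3,-4,0,0,0,0,0,0.3,0,0,0,0,0,0,0.3,0,0,0,0,0,0,0.3]'

```text
t: 20.5
eef_pos: [503.9, -135.8, 405.8]
tcp_rot: [2.288, 1.568, 0.12]
ft_force: [-0.7, 0.2, -1.3]
opening: 0.502
```

```bash
python3 -c "
from h import *
st();plan([504.5,-136,400],-0.6,1,n=1);cap('side','s12');cap('scene','c12');crop('s12',290,70,430,240,'s12c');crop('c12',160,80,320,250,'c12c')"
```

```text
{'t': 20.5, 'joints': [-0.39, 0.344, 1.808, 0.002, 0.987, 0.206], 'eef_pos': [503.929, -135.754, 405.807], 'tcp_rot': [2.288, 1.568, 0.12], 'ft_force': [-0.683, 0.198, -1.251], 'moment': [-0.076, 0.116, 0.016], 'opening': 0.502}
n 1 d [ 0.6 -0.2 -5.8] rv [ 0.003 -0.002 -0.002]
[5.8, 0.6, -0.1, 0.003, -0.002, -0.002, 1]
scale 3.5294117647058822
scale 3.5294117647058822
```

View pics/s12c.png

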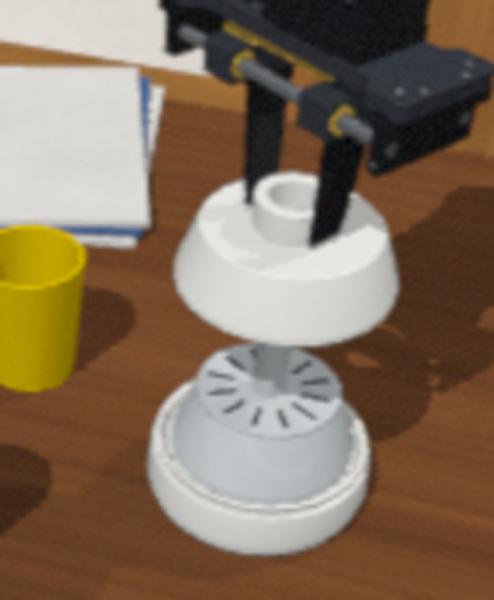

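View pics/c12.png

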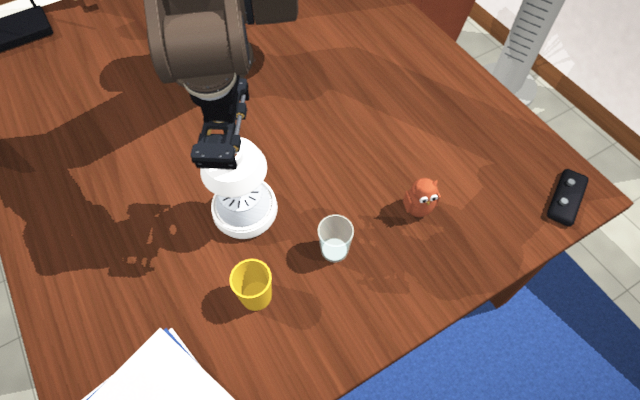

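Request:
jog_arm --deltas '[0,0,0,0,0,0,0.3,0,0,0,0,0,0,0.3,0,0,0,0,0,0,0.3,0,0,0,0,0,0,0.3]'

```text
t: 21.1
eef_pos: [504.0, -135.8, 405.3]
tcp_rot: [2.555, 1.569, 0.387]
ft_force: [-0.3, -0.3, -0.9]
opening: 0.501
```

```bash
python3 -c "
from h import *
s=st();print(np.abs(s['qvel']).max());cap('side','s13')
print('rim circle pred vs img')
im=cv2.imread('pics/s13.png')
for z,r in((88,46),(47,66),(173,66)):
  for a in np.linspace(0,2*np.pi,60):
    u,v=proj('s13',[504.4+r*np.cos(a),-136+r*np.sin(a),z]); cv2.circle(im,(int(round(u)),int(round(v))),0,(0,0,255),-1)
cv2.imwrite('pics/ov.png',cv2.resize(im[90:240,290:430],None,fx=4,fy=4,interpolation=cv2.INTER_NEAREST))
"
```

```text
{'t': 21.1, 'joints': [-0.39, 0.344, 1.809, 0.002, 0.987, 0.206], 'eef_pos': [504.0, -135.804, 405.252], 'tcp_rot': [2.555, 1.569, 0.387], 'ft_force': [-0.297, -0.338, -0.872], 'moment': [-0.091, 0.102, 0.026], 'opening': 0.501}
0.0016696514413020887
rim circle pred vs img
```

View pics/ov.png

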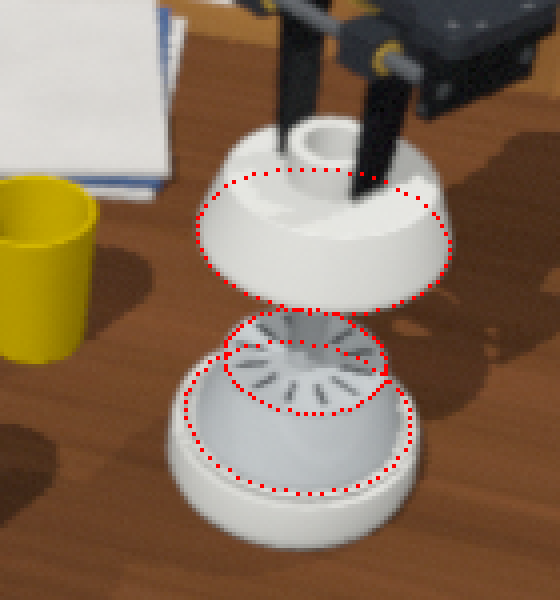

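The overlaid circles match: inner lid top level at 88 mm, cover skirt level at about 173 mm. Arm still.

```bash
python3 -c "
from h import *
print(env.job_done())"
```

```text
the job is handed in; nothing more can be done
None
```

I turned the lock collar home, set the nested lids on the pot, then lifted the cover alone by its neck. I handed the job in at about 21 s of the 58 s allowed, still holding the cover.

- **Collar:** it turned about 0.73 rad clockwise before meeting the stop, where the turning moment jumped to 1.4 N m. The wrist and side pictures then showed the pointer meeting the bar. Its starting pointer was already about a third of the way from the dot towards the bar.
- **Inner lid:** it rests firmly at the seat height I expected (tool at 304.9 mm, against 264.9 mm when it stood on the console). After the cover was lifted, an outline of the seated lid's top, drawn at 88 mm, matched the side picture.
- **Cover:** its opening reads 48 mm on the neck, as it should. The skirt is level at about 173 mm, roughly 39 mm above the knob top, and the arm is still.
- **Owl, tumbler and dice cup:** none was touched, and all look unmoved in the scene picture taken after the lift.
- **Disagreements:** the first position estimates from the different cameras differed by up to about 4 mm; I relied on the wrist camera's closer views. When I pressed the lids onto the seat, the force briefly reached about 15 N with some side load, which eased off before I let go of the knob.

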